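# Pour the stone balls past a held sizing bar

### The arm

A 6-joint arm with a two-finger parallel gripper is mounted at the origin on the work surface. World frame = base frame: x ahead of the robot, y to its left, z up, the work surface at z = 0. Lengths are in m, angles in rad, forces in N, time in s.
With the tool pointing down it reaches from about 0.325 to 0.775 m from the base axis. Payload 5.5 kg.
Tool frame: the origin (TCP) lies between the finger pads; the fingertips stand ahead of it and the grasp point (between the pads) lies 8 mm behind it (arm.tips_ahead is the z of the fingertips in the tool frame, in m); z points along the fingers, y is the line along which they close (so a half turn about z gives the same grasp; the last joint's range is limited). The gripper opens to 88 mm and grips with 3 to 60 N. Pads are 20 mm wide; open, the fingers measure 115 mm over their backs; the gripper's body (75 mm by 178 mm) begins 61 mm behind the grasp point.
Start: joints at [-1.314, 0.091, 1.231, -0, 1.82, -0.057], TCP at [0.185, -0.571, 0.234] pointing down, gripper open.
Joint ranges: [-2.87, 2.87], [-0.86, 2.18], [0.17, 2.46], [-1.51, 4.65], [0.06, 2.69], [-2.65, 2.65]. Speed limits (rad/s): [2.57, 2.57, 3.01, 3.14, 3.14, 3.14].

### API

Orientations are given as a rotation vector (axis times angle).
In Python, from cell import readout, cams, order, arm gives the robot as it stands.
- The arm moves only by the shell command python3 -m pendant 'ROWS' [OPENING]. ROWS is JSON, a list of rows, each a list of 6 numbers: the shift along the tool's x, y, z scaled (see below), then the turn, a rotation vector about the tool's x, y, z scaled (see below). A call has 1 to 12 rows; each row shifts and turns the commanded pose from where the row before left it, along the tool's axes as they then stand; what a row does not reach is not made up. The controller multiplies each number of a shift by 0.8 m and each number of a turn by pi/2 rad. A row lasts 1/12 s, in which the tool goes at most 41.7 mm and 7.16 degrees, less where a joint would pass 70% of its speed; a pose out of reach is approached as far as the arm can. A call with a number of a shift or a turn outside -1 to 1 is refused whole. A call with a gripper value outside its range is refused whole. OPENING is the closure, from -1 (fully open) to 1 (shut), set as the call begins (- or left out, the last holds). The fingers move at their own pace and stop on an object; the grip force is fixed at half the most. Time passes only in rows, so rows that do not move let the fingers close. It gives the time, the measured TCP pose, the force, the opening and the grip force at its end, in the units of the state.
- readout.observe(): the state, without advancing time (a new reading comes with each control period).
- cams.capture(name): name is "scene" or "top"; returns the picture (480x640x3 uint8, blue, green, red); there is no depth.
- cams.camera_model(name): a dict with "K" (3x3 intrinsics, pixels), "eye" and "rotation" of the camera in the world. Camera axes: x right, y down, z forward; pixel columns grow to the right and rows downward; lengths in m; the calibration is good to about 2 mm. A picture is of the moment at which its call begins. camera_model takes no time and is no camera call.
- order.finish_job(): hands the job in; it is judged then, once.
The state is a dict: "t": time; "q": joint angles; "qvel": joint speeds; "joint_torque": joint torques, N m; "position": TCP position; "eef_rot": TCP orientation; "wrist_force": force on the tool from outside, world axes, zero at the start; "moment": the same for the moment, N m; "finger_gap": opening from 0.0 (shut) to 1.0 (fully open); "grasp_force": force on a finger pad.
Only numpy, scipy, OpenCV 4.12 (cv2) and the standard library are available. Lean on these libraries where they do the work, as an engineer would, in place of code of your own. Each camera call takes 0.05 s, during which the arm holds its last target. There are 200 camera calls.

### The job

Tip the three stone balls out of the rose-gold dish into the clear acrylic ring riser in front of it, with none falling on the counter: hold the silver sizing bar at a slant inside the dish so that it blocks most of the open front and leaves a narrow gap only on the riser's side, and press the dish's front down with the bar until the balls have rolled out through the gap. Then let the dish swing back up, stand the bar upright on the counter and let go of it, leaving the ring cone and the ring box alone.

Things in the scene. Friction and masses are not known exactly. Their poses are not given: they have to be found in the camera images.
- stand: Fixed brushed steel base of the dish, 130 x 150 mm, with a black rocker switch (not used). Origin on the counter straight below the dish's hinge; its x axis points horizontally from the dish's back to its open front, y along the hinge, z up.
- dish: Rose-gold tray hinged on the stand, open at its front (+x). Origin on the hinge (its y axis), 105 mm above the counter, on the floor's upper face (floor 4 mm thick). Inside: x from -45 (back wall) to +95 mm (front edge), y from -95 to +95 mm, walls 32 mm high, back corners cut at 45 degrees. A spring rests it tipped back 0.07 rad, balls at the back; pressed in front it turns 0.35 rad down to a stop.
- lip (a point): Middle of the dish's open front edge, on the floor's upper face, 95 mm ahead of the hinge. About 4 to 8 N down on the floor 60 mm ahead of the hinge lower the front fully (0.28 rad below level); released, the dish swings back up by itself. Balls roll well from about 0.2 rad below level, but run sideways along a bar only if it is slanted (about 20 degrees is good).
- riser: Clear acrylic ring riser, fixed, 140 (x) by 98 mm (y), blue floor 25 mm up, walls 4 mm thick, 58 mm high, far wall (+x) 85 mm. Origin on the counter under its centre. It stands ahead of the dish, near end under the dish's front edge (always clear of the dish), axes parallel to the stand's, about y = +67 or -67 mm of the stand: before the left or the right half of the dish's front, it varies.
- bar: Silver-tone sizing bar, a loose rectangular bar 140 mm long (its y), 18 mm thick (its x), 90 mm high (z), 0.25 kg, standing on its long edge on the counter. Origin in the middle of its underside. Grip it across its thickness in its upper half: the balls are 34 mm high and must pass under the fingers.
- rose_ball_center (a point): Centre of the pink polished stone ball, 34 mm diameter, about 50 g, smooth and slippery (friction about 0.15), at the back of the dish.
- green_ball_center (a point): Centre of the green polished stone ball, 34 mm diameter, about 50 g, smooth and slippery (friction about 0.15), at the back of the dish.
- blue_ball_center (a point): Centre of the blue polished stone ball, 34 mm diameter, about 50 g, smooth and slippery (friction about 0.15), at the back of the dish.
- ring_cone: White resin ring cone standing ahead of the other half of the dish's front, 52 mm wide foot, 75 mm high, loose. Origin under its foot. Not to be disturbed.
- ring_box: Closed blue ring box 70 x 70 x 49 mm, loose on the counter. Origin under its centre. Not to be disturbed.
Mind the look-alikes: they are no part of the job. Several things have the shape of the riser; the one meant has the colours described above.

How it is judged:
On the way:
1. the dish is tipped forward by the bar pressing on it (angle between dish's own z axis and vertical above 0.15 rad and contact force between bar and dish above 0.3 N), for 0.2 s.
At the end, for the whole second after the job is handed in: All three balls lie in the riser (centres within its outline, no higher than 60 mm above the counter), the dish is back up (within 0.11 rad of level, its spring rests it at 0.07), and the bar stands upright (within 0.1 rad) on the counter (underside less than 6 mm up), at rest and released (x of rose_ball_center in the frame of riser between -0.07 and 0.07 m and y of rose_ball_center in the frame of riser between -0.049 and 0.049 m and z of each of rose_ball_center, green_ball_center, blue_ball_center in the frame of riser below 0.06 m and x of green_ball_center in the frame of riser between -0.07 and 0.07 m and y of green_ball_center in the frame of riser between -0.049 and 0.049 m and x of blue_ball_center in the frame of riser between -0.07 and 0.07 m and y of blue_ball_center in the frame of riser between -0.049 and 0.049 m and angle between dish's own z axis and vertical below 0.11 rad and angle between bar's own z axis and vertical below 0.1 rad and height (world z) of bar below 0.006 m and linear speed of bar below 0.03 m/s); the robot touches nothing.
It fails at once if a ball falls on the counter (height (world z) of any of rose_ball_center, green_ball_center, blue_ball_center below 0.029 m).
It fails at once if the ring cone or the ring box is shoved more than 20 mm or the cone knocked over (distance of any of ring_cone, ring_box from where it was at the start of the episode above 0.02 m or angle between ring_cone's own z axis and vertical above 0.5 rad).
It also fails if it takes over 59 s, if anything falls off the work surface, if the arm or the gripper's body presses on something with over 40 N, if the wrist force passes 120 N, or if a joint passes its speed limit or range.

## Working session

There is one attempt and no reset: what is moved stays moved. The work goes in short steps, Python scripts to look and compute and a shell command to move; the robot and the scene stay as the last step left them, time stands still between calls to the robot, and variables do not carry over. Pictures are saved under pics/ and viewed, at most 10 in all, crops included, and the job is handed in when it is done.

```bash
ls; mkdir -p pics
python3 - <<'E'
from cell import readout,cams,arm
import cv2
print(readout.observe()); print(arm.tips_ahead)
for n in("scene","top"):
    cv2.imwrite(f"pics/{n}0.png",cams.capture(n)); print(n,cams.camera_model(n))
E
```

```text
pics
{'t': 0.0, 'q': array([-1.31370167e+00,  9.18687983e-02,  1.23186430e+00,  3.17115775e-05,
        1.81979184e+00, -5.66583767e-02]), 'qvel': array([-2.27528333e-04, -7.26890375e-04,  8.42773434e-05, -6.87766713e-04,
       -1.53135760e-04, -1.12658670e-03]), 'joint_torque': array([-1.29458615e-03, -4.46455872e+01, -4.06441855e+01,  6.97282283e-02,
        2.93469883e-02, -1.22323659e-04]), 'position': array([ 0.18514214, -0.57043939,  0.2325131 ]), 'eef_rot': array([-3.10111026e+00, -4.90534315e-01,  2.55472675e-04]), 'wrist_force': array([ 0.10148074,  0.88400171, -1.14924262]), 'moment': array([-0.02261604,  0.01758357,  0.06028751]), 'grasp_force': 0.0, 'finger_gap': 1.0004594083239402}
0.011
scene {'K': array([[475.46737237,   0.        , 320.85248616],
       [  0.        , 475.46737237, 244.31046157],
       [  0.        ,   0.        ,   1.        ]]), 'eye': array([ 1.03712226, -0.75025951,  0.67082612]), 'rotation': array([-2.08818042, -0.60461158,  0.31219932])}
top {'K': array([[533.98344211,   0.        , 319.36570549],
       [  0.        , 533.98344211, 240.87886764],
       [  0.        ,   0.        ,   1.        ]]), 'eye': array([ 0.41197999, -0.00547555,  1.0556358 ]), 'rotation': array([-1.95388518,  2.26400265, -0.2524869 ])}
```

View pics/scene0.png

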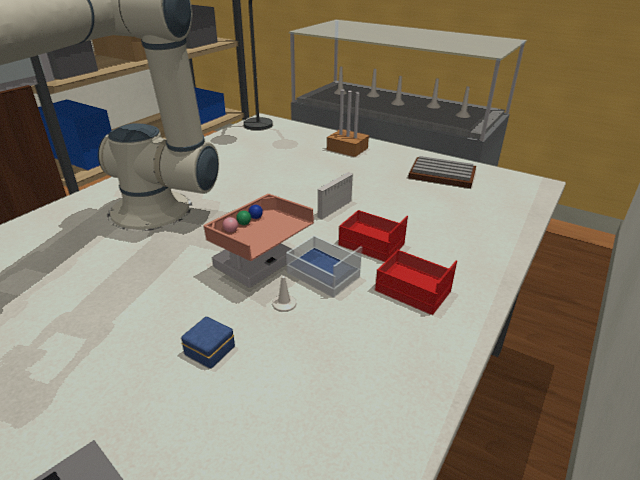

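View pics/top0.png

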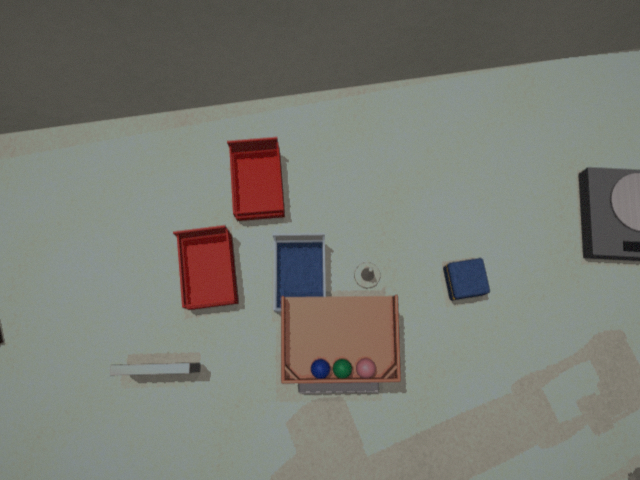

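Candidates for the riser: clear with blue floor at top (300,272), red trays at (257,180) and (207,268), which are decoys. The bar is at (155,368), cone (367,275), box (467,279), and the dish (340,340) holds blue, green and pink balls at (320,368), (343,368), (366,368). I choose the clear one, on the dish's +y half.

```bash
cat > h.py <<'E'
import numpy as np, cv2
from scipy.spatial.transform import Rotation as R
from cell import cams, readout
def ray(n,uv):
    m=cams.camera_model(n); d=np.linalg.inv(m["K"])@np.r_[uv,1.]
    return m["eye"], R.from_rotvec(m["rotation"]).apply(d)
def plane(n,uv,z):
    e,d=ray(n,uv); return e+d*(z-e[2])/d[2]
def proj(n,p):
    m=cams.camera_model(n); c=R.from_rotvec(m["rotation"]).inv().apply(np.asarray(p)-m["eye"]); q=m["K"]@c; return q[:2]/q[2]
def two(uv1,uv2):
    (a,d),(b,f)=ray("scene",uv1),ray("top",uv2)
    s=np.linalg.lstsq(np.c_[d,-f],b-a,rcond=None)[0]; p,q=a+d*s[0],b+f*s[1]
    return (p+q)/2,np.linalg.norm(p-q)
def mask(img,lo,hi,roi):
    m=cv2.inRange(cv2.cvtColor(img,cv2.COLOR_BGR2HSV),lo,hi); o=np.zeros_like(m); x0,y0,x1,y1=roi; o[y0:y1,x0:x1]=m[y0:y1,x0:x1]; return o
E
python3 - <<'E'
from h import *
t=cv2.imread("pics/top0.png")
# check the rotation convention: base should project sensibly
print("proj base-ish bar", proj("top",[.2,.3,0]))
a=cv2.resize(t[225:400,265:405],None,fx=3.4,fy=3.4,interpolation=cv2.INTER_CUBIC)
b=cv2.resize(t[345:390,100:215],None,fx=3.4,fy=3.4,interpolation=cv2.INTER_CUBIC)
s=cv2.imread("pics/scene0.png"); 
c=np.zeros((600,800,3),np.uint8); c[:a.shape[0],:a.shape[1]]=a; 
b=cv2.resize(b,(300,int(b.shape[0]*300/b.shape[1]))); c[:b.shape[0],490:790]=b
d=cv2.resize(s[165:225,310:365],(300,327),interpolation=cv2.INTER_CUBIC); c[150:477,490:790]=d
cv2.imwrite("pics/crop1.png",c)
hsv=cv2.cvtColor(t,cv2.COLOR_BGR2HSV)
for p in [(340,320),(300,270),(150,369),(195,368),(320,368),(343,368),(366,368),(130,390)]: print(p,hsv[p[1],p[0]])
E
```

```text
proj base-ish bar [168.77930805 502.73418395]
(340, 320) [ 11  93 140]
(300, 270) [111 130  98]
(150, 369) [ 87  17 148]
(195, 368) [15 31 49]
(320, 368) [113 169 121]
(343, 368) [ 74 155 105]
(366, 368) [174  49 141]
(130, 390) [ 57  16 141]
```

View pics/crop1.png

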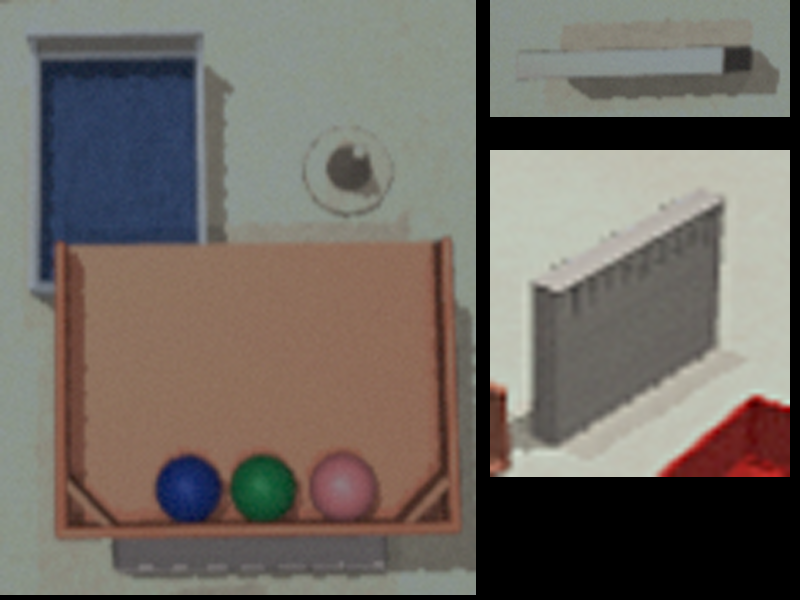

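The crop confirms the riser (clear walls, blue floor) on the dish's left (+y) half with the cone before the right half. The bar's top face is a light strip at crop (517..723, 46..80).

Run:
```python
from h import *
np.set_printoptions(precision=4,suppress=True)
C=lambda x,y:(265+(x-.5)/3.4,225+(y-.5)/3.4)
B=lambda x,y:(100+(x-490)/2.609,345+y/2.609)
P={"rimBL":(C(57,536),.134),"rimBR":(C(460,532),.134),"rimFL":(C(55,241),.1435),"rimFR":(C(452,238),.1435),
"rimFLin":(C(67,243),.1435),"rimFRin":(C(442,243),.1435),"floorFL":(C(80,243),.1116),"floorFR":(C(437,243),.1116),
"risFL":(C(28,38),.085),"risFR":(C(203,36),.085),"risNL":(C(32,290),.058),"risWR":(C(203,240),.058),
"barFL":(B(516,50),.09),"barFR":(B(723,45),.09),"barNL":(B(517,80),.09),"barNR":(B(723,74),.09),
"cone":(C(349,170),.0),"blue":(C(189,488),.119),"green":(C(263,488),.119),"pink":(C(343,486),.119)}
Q={k:plane("top",*v) for k,v in P.items()}
for k,v in Q.items(): print(k,v)
d=lambda a,b:np.linalg.norm(Q[a]-Q[b])
print("dish w",d("rimBL","rimBR"),d("rimFL","rimFR"),d("floorFL","floorFR"),"len",d("rimBL","rimFL"),d("rimBR","rimFR"),"riser w",d("risFL","risFR"),"bar",d("barFL","barFR"),d("barNL","barNR"),d("barFL","barNL"))
ang=lambda a,b:np.degrees(np.arctan2(*(Q[a]-Q[b])[1::-1]))
for a,b in [("rimBL","rimBR"),("rimFL","rimFR"),("rimFLin","rimFRin"),("risFL","risFR"),("barFL","barFR"),("barNL","barNR")]: 
  v=Q[a]-Q[b]; print(a,"yaw deg",np.degrees(np.arctan2(-v[0],v[1])))
# scene cross-check of bar via colour extents: scene top corners from crop
S=lambda x,y:(310+(x-490)*55/300,165+(y-150)*60/327)
for n,p in [("near-left",S(530,285)),("near-right",S(557,293)),("far-right",S(723,203)),("far-left",S(700,192))]: print(n,plane("scene",p,.09))
```

```text
rimBL [0.3842 0.0591 0.134 ]
rimBR [ 0.357 -0.137  0.134]
rimFL [0.527  0.0406 0.1435]
rimFR [ 0.4992 -0.1573  0.1435]
rimFLin [0.5251 0.0348 0.1435]
rimFRin [ 0.4975 -0.1519  0.1435]
floorFL [0.5281 0.0295 0.1116]
floorFR [ 0.5009 -0.1545  0.1116]
risFL [0.6471 0.0436 0.085 ]
risFR [ 0.6342 -0.0516  0.085 ]
risNL [0.513  0.0609 0.058 ]
risWR [ 0.5264 -0.0357  0.058 ]
barFL [0.4581 0.3569 0.09  ]
barFR [0.441  0.2185 0.09  ]
barNL [0.4384 0.3574 0.09  ]
barNR [0.422  0.2203 0.09  ]
cone [ 0.5612 -0.1285  0.    ]
blue [ 0.3971 -0.0084  0.119 ]
green [ 0.3917 -0.0451  0.119 ]
pink [ 0.3868 -0.085   0.119 ]
dish w 0.19802682280580156 0.19987967041377777 0.1859347117863652 len 0.14428245661854067 0.14398072852365645 riser w 0.09603160583389683 bar 0.13937285503772792 0.13805347657549746 0.019766754421140058
rimBL yaw deg -7.88934948377775
rimFL yaw deg -7.974901346930592
rimFLin yaw deg -8.408917919462553
risFL yaw deg -7.713555566979153
barFL yaw deg -7.080555599663274
barNL yaw deg -6.813033374072762
near-left [0.4307 0.2114 0.09  ]
near-right [0.4463 0.2113 0.09  ]
far-right [0.465  0.3447 0.09  ]
far-left [0.4484 0.3498 0.09  ]
```

```bash
cat >> h.py <<'E'
np.set_printoptions(precision=4,suppress=True)
HINGE=np.array([.421,-.0465,.105]); SY=np.radians(-7.95); BAR=np.array([.440,.2883,0])
RS=R.from_euler("z",SY)
def down(yaw):  # tool pointing down, tool y along world angle yaw
    y=np.array([np.cos(yaw),np.sin(yaw),0]); z=np.array([0,0,-1.]); return R.from_matrix(np.c_[np.cross(y,z),y,z])
def plan(p,Rt):
    o=readout.observe(); R0=R.from_rotvec(o["eef_rot"]); p0=o["position"]
    t=(R0.inv()*Rt).as_rotvec(); s=Rt.inv().apply(p-p0)
    nt=int(np.ceil(np.linalg.norm(t)/.125)); ns=int(np.ceil(np.linalg.norm(s)/.0417))
    print("turn total",t/(np.pi/2),"rows>=",nt,"| then shift total",s/.8,"rows>=",ns,"| force",o["wrist_force"],"gap",o["finger_gap"],"t",o["t"])
E
python3 - <<'E'
from h import *
Rt=down(np.radians(-7))
plan(np.array([.44,-.25,.28]),Rt)
print("second shift",Rt.inv().apply([0,.538,0])/.8)
E
```

```text
turn total [-0.0009 -0.0007 -0.7225] rows>= 10 | then shift total [ 0.4364  0.2674 -0.0592] rows>= 10 | force [ 0.3769  0.5223 -0.169 ] gap 1.0007464549234732 t 0.1
second shift [ 0.6675 -0.082   0.    ]
```

```bash
python3 -m pendant '[[0,0,-0.01,0,0,-0.0723],[0,0,-0.01,0,0,-0.0723],[0,0,-0.01,0,0,-0.0723],[0,0,-0.01,0,0,-0.0723],[0,0,-0.01,0,0,-0.0723],[0,0,-0.01,0,0,-0.0723],[0,0,0,0,0,-0.0723],[0,0,0,0,0,-0.0723],[0,0,0,0,0,-0.0723],[0,0,0,0,0,-0.0723]]' -1
python3 -m pendant '[[0.0364,0.0223,0,0,0,0],[0.0364,0.0223,0,0,0,0],[0.0364,0.0223,0,0,0,0],[0.0364,0.0223,0,0,0,0],[0.0364,0.0223,0,0,0,0],[0.0364,0.0223,0,0,0,0],[0.0364,0.0223,0,0,0,0],[0.0364,0.0223,0,0,0,0],[0.0364,0.0223,0,0,0,0],[0.0364,0.0223,0,0,0,0],[0.0364,0.0223,0,0,0,0],[0.0364,0.0223,0,0,0,0]]'
python3 -m pendant '[[0.045,-0.0055,0,0,0,0],[0.045,-0.0055,0,0,0,0],[0.045,-0.0055,0,0,0,0],[0.045,-0.0055,0,0,0,0],[0.045,-0.0055,0,0,0,0],[0.045,-0.0055,0,0,0,0],[0.045,-0.0055,0,0,0,0],[0.045,-0.0055,0,0,0,0],[0.045,-0.0055,0,0,0,0],[0.045,-0.0055,0,0,0,0],[0.045,-0.0055,0,0,0,0],[0.045,-0.0055,0,0,0,0]]'
python3 -c "
from h import *
plan(BAR+[0,0,.15],down(np.radians(-7)))"
```

```text
t: 0.93
position: [0.1852, -0.5706, 0.281]
eef_rot: [-2.345, -2.089, -0.001]
wrist_force: [-0.0, -0.8, -0.5]
finger_gap: 0.996
grasp_force: 0.0
t: 1.93
position: [0.4407, -0.2482, 0.2813]
eef_rot: [-2.352, -2.082, 0.0]
wrist_force: [-0.4, -0.5, -0.2]
finger_gap: 0.998
grasp_force: 0.0
t: 2.93
position: [0.4393, 0.1873, 0.2813]
eef_rot: [-2.352, -2.083, 0.0]
wrist_force: [1.0, -0.5, 0.2]
finger_gap: 0.999
grasp_force: 0.0
turn total [-0.0001  0.0001  0.0006] rows>= 1 | then shift total [ 0.1255 -0.0146  0.1642] rows>= 4 | force [ 0.9957 -0.4709  0.1884] gap 0.998919580002933 t 2.9333
```

```bash
python3 -m pendant '[[0.031,-0.0037,0.02,0,0,0],[0.031,-0.0037,0.02,0,0,0],[0.031,-0.0037,0.02,0,0,0],[0.031,-0.0037,0.02,0,0,0],[0,0,0.02,0,0,0],[0,0,0.02,0,0,0],[0,0,0.02,0,0,0],[0,0,0.02,0,0,0],[0,0,0.004,0,0,0],[0,0,0,0,0,0],[0,0,0,0,0,0]]'
python3 - <<'E'
from h import *
plan(BAR+[0,0,.06],down(np.radians(-7)))
s=cams.capture("scene"); t=cams.capture("top")
c=np.zeros((600,800,3),np.uint8)
c[:,:400]=cv2.resize(s[110:260,270:370],(400,600)); c[:300,400:]=cv2.resize(t[300:420,80:240],(400,300))
cv2.imwrite("pics/grasp.png",c)
E
```

```text
t: 3.85
position: [0.4402, 0.2854, 0.1509]
eef_rot: [2.352, 2.083, 0.0]
wrist_force: [-0.6, -0.3, 0.0]
finger_gap: 0.999
grasp_force: 0.0
turn total [ 0.0001 -0.      0.0005] rows>= 1 | then shift total [ 0.0036 -0.0007  0.1136] rows>= 3 | force [-0.5955 -0.2606  0.0175] gap 0.9991619495950187 t 3.85
```

View pics/grasp.png

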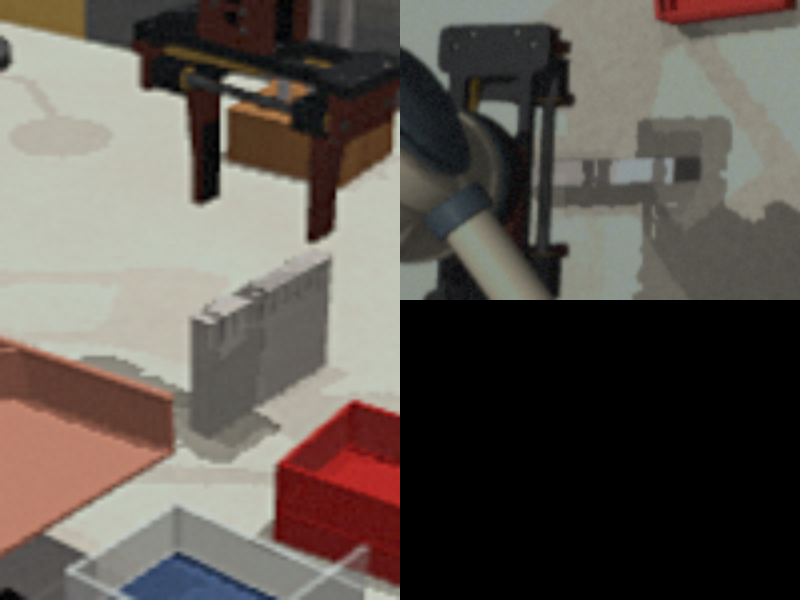

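The open fingers hang above and on both sides of the bar (bar at scene-crop (260,340)). Descend and grip.

```bash
python3 -m pendant '[[0.003,0,0.02,0,0,0],[0,0,0.02,0,0,0],[0,0,0.02,0,0,0],[0,0,0.02,0,0,0],[0,0,0.02,0,0,0],[0,0,0.0135,0,0,0],[0,0,0,0,0,0],[0,0,0,0,0,0]]'
python3 -m pendant '[[0,0,0,0,0,0],[0,0,0,0,0,0],[0,0,0,0,0,0],[0,0,0,0,0,0],[0,0,0,0,0,0],[0,0,0,0,0,0],[0,0,0,0,0,0],[0,0,0,0,0,0],[0,0,0,0,0,0],[0,0,0,0,0,0]]' 1
python3 -m pendant '[[0,0,-0.04,0,0,0],[0,0,-0.04,0,0,0],[0,0,-0.04,0,0,0],[0,0,-0.04,0,0,0],[0,0,-0.04,0,0,0],[0,0,-0.04,0,0,0],[0,0,-0.02,0,0,0],[0,0,0,0,0,0]]'
```

```text
t: 4.62
position: [0.4405, 0.2878, 0.06]
eef_rot: [-2.352, -2.083, 0.0]
wrist_force: [-0.1, 0.4, 0.2]
finger_gap: 1.002
grasp_force: 0.0
t: 5.45
position: [0.4404, 0.2877, 0.0596]
eef_rot: [-2.352, -2.083, 0.0]
wrist_force: [1.1, 0.6, 1.0]
finger_gap: 0.28
grasp_force: 0.0
t: 6.12
position: [0.4413, 0.2883, 0.2722]
eef_rot: [2.351, 2.082, 0.011]
wrist_force: [0.4, 0.6, -2.8]
finger_gap: 0.202
grasp_force: 30.0
```

The fingers finished closing during the lift, so I'll check where the bar sits in the grip.

Run:
```python
from h import *
o=readout.observe(); print(o["position"],R.from_rotvec(o["eef_rot"]).as_matrix(),o["wrist_force"],o["grasp_force"])
Rt=R.from_rotvec(o["eef_rot"]);p=o["position"]
s=cams.capture("scene")
# expected bar corners if gripped at TCP 60 mm above the underside
for dx in(-.07,.07):
  for dz in(.06,-.03):
    q=proj("scene",p+Rt.apply([dx,0,dz])); print(dx,dz,q)
q=proj("scene",p).astype(int); print(q)
x0,y0=max(q[0]-70,0),max(q[1]-60,0); print(x0,y0)
cv2.imwrite("pics/held.png",cv2.resize(s[y0:y0+120,x0:x0+140],None,fx=5,fy=5,interpolation=cv2.INTER_CUBIC))
```

```text
[0.4413 0.2883 0.2722] [[ 0.121   0.9926  0.0062]
 [ 0.9926 -0.1211  0.0035]
 [ 0.0042  0.0057 -1.    ]] [ 0.4387  0.5818 -2.7958] 29.973346889019012
-0.07 0.06 [320.0123 145.7396]
-0.07 -0.03 [320.0429 110.6363]
0.07 0.06 [352.3806 130.6007]
0.07 -0.03 [353.7023  97.4492]
[337 115]
267 55
```

View pics/held.png

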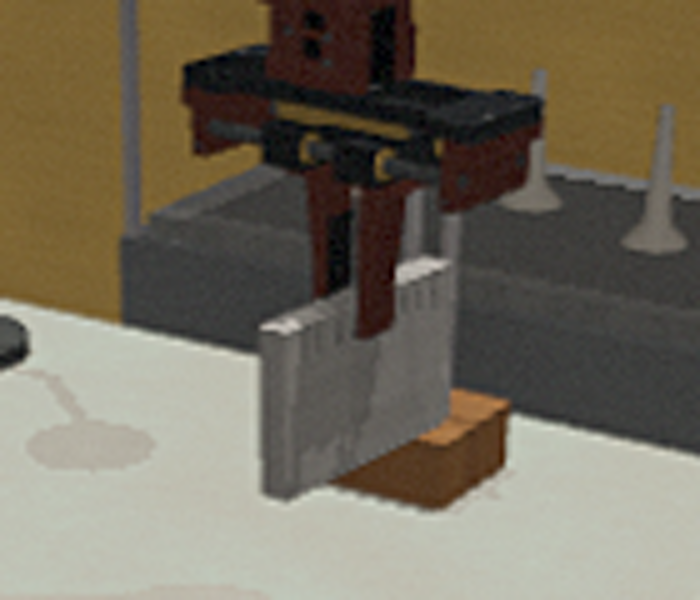

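The bar hangs about 20 mm low in the grip (near bottom corner at crop (275,497) against 453 expected). I'll set it down, regrip and give the fingers time to close.

```bash
python3 -m pendant '[[0,0,0.04,0,0,0],[0,0,0.04,0,0,0],[0,0,0.04,0,0,0],[0,0,0.04,0,0,0],[0,0,0.04,0,0,0],[0,0,0.02,0,0,0],[0,0,0.007,0,0,0],[0,0,0,0,0,0],[0,0,0,0,0,0]]'
python3 -m pendant '[[0,0,0.004,0,0,0],[0,0,0.004,0,0,0],[0,0,0,0,0,0]]'
```

```text
t: 6.92
position: [0.4392, 0.2871, 0.0834]
eef_rot: [-2.351, -2.082, 0.006]
wrist_force: [-0.4, 0.5, -2.3]
finger_gap: 0.2
grasp_force: 30.0
t: 7.17
position: [0.4406, 0.288, 0.0814]
eef_rot: [2.352, 2.083, 0.002]
wrist_force: [-3.5, -1.2, 7.6]
finger_gap: 0.202
grasp_force: 30.0
```

```bash
python3 -m pendant '[[0,0,-0.005,0,0,0],[0,0,0,0,0,0],[0,0,0,0,0,0],[0,0,0,0,0,0],[0,0,0,0,0,0],[0,0,0,0,0,0]]' -1
python3 -m pendant '[[0,0,0.01,0,0,0],[0,0,0.013,0,0,0],[0,0,0,0,0,0],[0,0,0,0,0,0]]'
python3 -c "
from h import *
plan(BAR+[0.0005,0,.0585],down(np.radians(-7)))"
```

```text
t: 7.67
position: [0.4403, 0.2877, 0.0833]
eef_rot: [-2.352, -2.083, 0.001]
wrist_force: [0.1, 0.4, -0.0]
finger_gap: 0.618
grasp_force: 0.0
t: 8.0
position: [0.4396, 0.2873, 0.0636]
eef_rot: [-2.352, -2.082, 0.004]
wrist_force: [-0.5, 0.2, -0.2]
finger_gap: 0.921
grasp_force: 0.0
turn total [-0.0015  0.0011  0.0006] rows>= 1 | then shift total [0.0014 0.001  0.0063] rows>= 1 | force [-0.4626  0.235  -0.1952] gap 0.9205017085743271 t 8.0
```

```bash
python3 -m pendant '[[0,0,0.006,0,0,0],[0,0,0,0,0,0],[0,0,0,0,0,0],[0,0,0,0,0,0],[0,0,0,0,0,0],[0,0,0,0,0,0],[0,0,0,0,0,0],[0,0,0,0,0,0],[0,0,0,0,0,0],[0,0,0,0,0,0],[0,0,0,0,0,0],[0,0,0,0,0,0]]' 1
python3 -m pendant '[[0,0,0,0,0,0],[0,0,0,0,0,0],[0,0,0,0,0,0]]'
```

```text
t: 9.0
position: [0.4404, 0.2877, 0.0605]
eef_rot: [2.352, 2.083, -0.0]
wrist_force: [-0.9, 0.5, 0.0]
finger_gap: 0.202
grasp_force: 30.0
t: 9.25
position: [0.4404, 0.2877, 0.0604]
eef_rot: [-2.352, -2.083, -0.0]
wrist_force: [0.2, -0.0, -0.6]
finger_gap: 0.204
grasp_force: 30.0
```

```bash
cat >> h.py <<'E'
M=np.array([[0,1,0],[1,0,0],[0,0,-1.]])
def barpose(cx,cy,h,pitch,slant=np.radians(22),grip=.0604):
    """TCP pose with bar underside centre at (cx,cy,h) in dish frame pitched nose-down by pitch"""
    D=RS*R.from_euler("y",pitch); RB=D*R.from_euler("z",-slant)
    return HINGE+D.apply([cx,cy,h])+RB.apply([0,0,grip]), R.from_matrix(RB.as_matrix()@M)
E
python3 - <<'E'
from h import *
p,Rt=barpose(.058,-.0225,.07,-.07); print(p)
plan(p,Rt)
E
```

```text
[ 0.4662 -0.0755  0.2391]
turn total [-0.0441  0.0082  0.2554] rows>= 4 | then shift total [-0.3716  0.2688 -0.2162] rows>= 10 | force [ 0.172  -0.0191 -0.5893] gap 0.20365900335009923 t 9.25
```

```bash
python3 -m pendant '[[0,0,-0.02,0,0,0],[0,0,-0.04,0,0,0],[0,0,-0.04,0,0,0],[0,0,-0.04,0,0,0],[0,0,-0.04,0,0,0],[0,0,-0.04,0,0,0],[0,0,-0.03,0,0,0],[0,0,0,-0.011,0.002,0.064],[0,0,0,-0.011,0.002,0.064],[0,0,0,-0.011,0.002,0.064],[0,0,0,-0.011,0.002,0.064],[0,0,0,0,0,0]]'
python3 -c "
from h import *
plan(*barpose(.058,-.0225,.07,-.07))"
```

```text
t: 10.25
position: [0.4399, 0.2878, 0.2598]
eef_rot: [2.684, 1.545, 0.084]
wrist_force: [-0.8, -0.2, -3.2]
finger_gap: 0.199
grasp_force: 30.0
turn total [-0.0001  0.0008 -0.0025] rows>= 1 | then shift total [-0.3779  0.2532  0.0324] rows>= 9 | force [-0.8121 -0.1599 -3.2312] gap 0.1990079100868623 t 10.25
```

```bash
python3 -m pendant '[[-0.03,0.02,0,0,0,0],[-0.036,0.024,0,0,0,0],[-0.036,0.024,0,0,0,0],[-0.036,0.024,0,0,0,0],[-0.036,0.024,0,0,0,0],[-0.036,0.024,0,0,0,0],[-0.036,0.024,0,0,0,0],[-0.036,0.024,0,0,0,0],[-0.036,0.024,0.008,0,0,0],[-0.036,0.024,0.008,0,0,0],[-0.024,0.017,0.01,0,0,0],[0,0,0,0,0,0]]'
python3 - <<'E'
from h import *
plan(*barpose(.058,-.0225,.07,-.07))
s=cams.capture("scene"); t=cams.capture("top"); cv2.imwrite("pics/s5.png",s)
c=np.zeros((600,800,3),np.uint8)
c[:450,:420]=cv2.resize(t[250:400,270:410],(420,450)); c[:480,425:795]=cv2.resize(s[130:290,190:313],(370,480))
cv2.imwrite("pics/over.png",c)
E
```

```text
t: 11.25
position: [0.465, -0.0795, 0.2423]
eef_rot: [2.685, 1.547, 0.078]
wrist_force: [-0.8, -0.0, -3.1]
finger_gap: 0.204
grasp_force: 30.0
turn total [-0.0022  0.0022 -0.0018] rows>= 1 | then shift total [ 0.0049 -0.0015  0.0039] rows>= 1 | force [-0.8382 -0.0494 -3.1347] gap 0.20412177077733643 t 11.25
```

View pics/over.png

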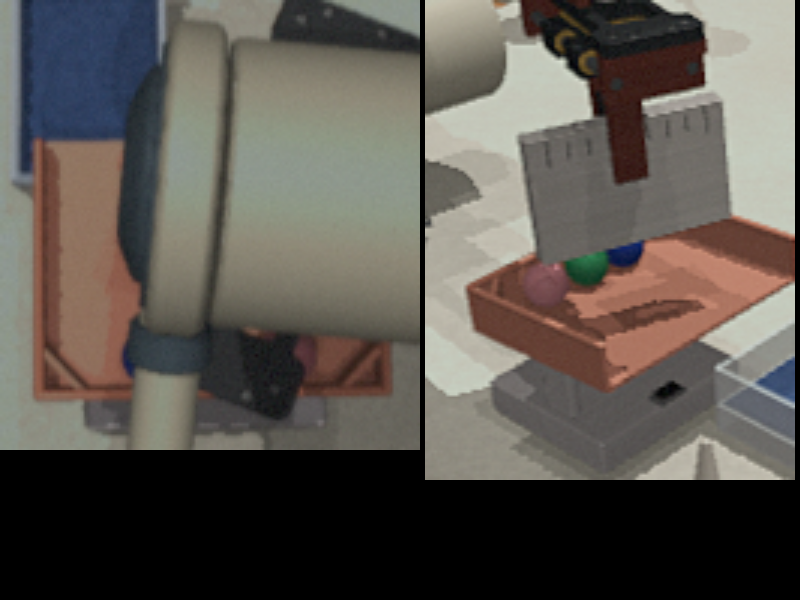

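The scene view shows the slanted bar above the dish, front face corners at crop (543,262), (733,217), (520,133), (720,95), dish front-right corner at (607,390). I'll compare them with the predictions.

Run:
```python
from h import *
o=readout.observe(); p=o["position"]; RB=R.from_matrix(R.from_rotvec(o["eef_rot"]).as_matrix()@M)
c=lambda x,y:np.array([190+(x-425)/3.008,130+y/3.])
for (y,z),m in {(-.07,0):(543,262),(.07,0):(733,217),(-.07,.09):(520,133),(.07,.09):(720,95)}.items():
    q=proj("scene",p+RB.apply([.009,y,z-.0604])); print("bar",y,z,q,"meas",c(*m),"diff",c(*m)-q)
D=RS*R.from_euler("y",-.07)
for l,m in [((.095,-.099,-.004),(607,390)),((.095,-.099,.032),(608,340)),((-.049,-.099,.032),(468,290)),((.095,.099,.032),(797,232))]:
    q=proj("scene",HINGE+D.apply(l)); print("dish",l,q,"meas",c(*m),c(*m)-q)
for n,v in [("y",(0,.01,0)),("x",(.01,0,0)),("z",(0,0,.01))]: print("d/d10mm",n,proj("scene",p+RB.apply(v))-proj("scene",p))
s=cv2.imread("pics/s5.png"); cv2.imwrite("pics/o2.png",cv2.resize(s[150:270,200:320],(600,600),interpolation=cv2.INTER_CUBIC))
```

```text
bar -0.07 0 [228.8774 217.2542] meas [229.2287 217.3333] diff [0.3513 0.0791]
bar 0.07 0 [291.5883 200.6561] meas [292.3936 202.3333] diff [0.8053 1.6772]
bar -0.07 0.09 [222.1926 175.9039] meas [221.5824 174.3333] diff [-0.6101 -1.5705]
bar 0.07 0.09 [288.2825 160.7876] meas [288.0718 161.6667] diff [-0.2107  0.8791]
dish (0.095, -0.099, -0.004) [249.5002 260.4254] meas [250.5053 260.    ] [ 1.0051 -0.4254]
dish (0.095, -0.099, 0.032) [247.2961 245.275 ] meas [250.8378 243.3333] [ 3.5416 -1.9417]
dish (-0.049, -0.099, 0.032) [202.2599 225.105 ] meas [204.2952 226.6667] [2.0353 1.5616]
dish (0.095, 0.099, 0.032) [312.2757 208.4159] meas [313.6702 207.3333] [ 1.3946 -1.0826]
d/d10mm y [ 4.59   -1.0983]
d/d10mm x [1.8085 1.6735]
d/d10mm z [-0.5616 -4.5835]
```

View pics/o2.png

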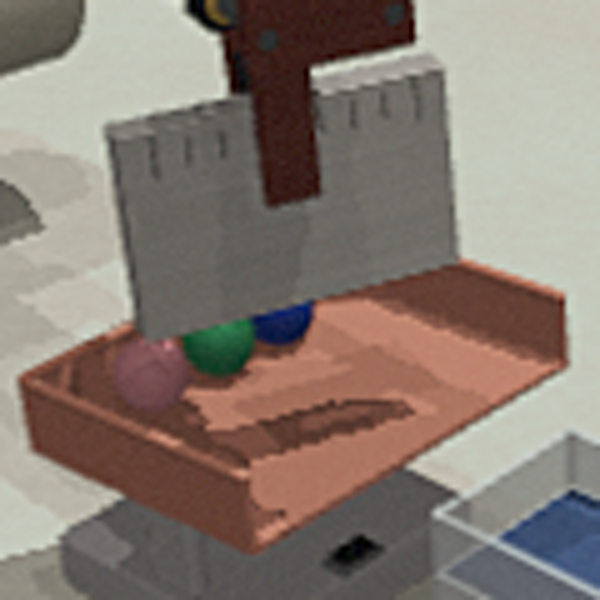

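The bar matches prediction to under 1 px on average. The dish sits about 2 mm further +y than I assumed, so I shift the hinge slightly and lower the bar.

```bash
sed -i 's/HINGE=np.array(\[.421,-.0465/HINGE=np.array([.4225,-.0453/' h.py
python3 - <<'E'
from h import *
plan(*barpose(.058,-.0225,.004,-.07))
E
```

```text
turn total [-0.0017  0.0003 -0.0006] rows>= 1 | then shift total [0.0032 0.001  0.0887] rows>= 2 | force [-0.2187  0.8477 -1.9723] gap 0.20439017602968793 t 11.35
```

```bash
python3 -m pendant '[[0.003,0.001,0.01,0,0,0],[0,0,0.012,0,0,0],[0,0,0.012,0,0,0],[0,0,0.012,0,0,0],[0,0,0.012,0,0,0],[0,0,0.012,0,0,0],[0,0,0.01,0,0,0],[0,0,0.0085,0,0,0],[0,0,0,0,0,0],[0,0,0,0,0,0]]'
python3 - <<'E'
from h import *
plan(*barpose(.058,-.0225,.0,-.07))
a=barpose(.058,-.0225,0,-.07)
for th in(-.04,.25):
  b=barpose(.058,-.0225,0,th)
  print(th,"turn",(a[1].inv()*b[1]).as_rotvec()/(np.pi/2),"shift0",a[1].inv().apply(b[0]-a[0])/.8)
E
```

```text
t: 12.18
position: [0.4724, -0.0745, 0.1741]
eef_rot: [2.683, 1.549, 0.084]
wrist_force: [-0.8, 0.4, -2.6]
finger_gap: 0.204
grasp_force: 30.0
turn total [-0.0005  0.0004 -0.0005] rows>= 1 | then shift total [-0.0006  0.0001  0.0059] rows>= 1 | force [-0.8355  0.3552 -2.6195] gap 0.2039560883643433 t 12.1833
-0.04 turn [ 0.0177 -0.0072  0.    ] shift0 [0.0008 0.0021 0.0022]
0.25 turn [ 0.1889 -0.0763  0.    ] shift0 [0.0075 0.0186 0.0266]
```

```bash
python3 -m pendant '[[0,0,0.003,0,0,0],[0,0,0.003,0,0,0],[0.0008,0.0021,0.0022,0.0177,-0.0072,0],[0.0008,0.0021,0.0022,0.0177,-0.0072,0],[0,0,0,0,0,0]]'
python3 - <<'E'
from h import *
for th in (-.07,-.01): plan(*barpose(.058,-.0225,.0,th))
E
```

```text
t: 12.6
position: [0.4772, -0.0753, 0.167]
eef_rot: [2.715, 1.568, 0.012]
wrist_force: [-1.5, 0.3, 1.9]
finger_gap: 0.203
grasp_force: 30.0
turn total [-0.0355  0.0146 -0.0006] rows>= 1 | then shift total [-0.0025 -0.0051 -0.0033] rows>= 1 | force [-1.4574  0.3181  1.8961] gap 0.20278489432489455 t 12.6
turn total [-0.0001  0.0002 -0.0006] rows>= 1 | then shift total [-0.0008 -0.001   0.0012] rows>= 1 | force [-1.4574  0.3181  1.8961] gap 0.20278489432489455 t 12.6
```

Contact made at about 4.5 N; keep tipping.

```bash
python3 -m pendant '[[0.0008,0.0021,0.0024,0.0177,-0.0072,0],[0.0008,0.0021,0.0024,0.0177,-0.0072,0],[0.0008,0.0021,0.0024,0.0177,-0.0072,0],[0.0008,0.0021,0.0024,0.0177,-0.0072,0],[0.0008,0.0021,0.0024,0.0177,-0.0072,0],[0.0008,0.0021,0.0024,0.0177,-0.0072,0],[0.0008,0.0021,0.0024,0.0177,-0.0072,0],[0,0,0,0,0,0]]'
python3 -m pendant '[[0.0004,0.001,0.0016,0.0088,-0.0036,0],[0.0004,0.001,0.0016,0.0088,-0.0036,0],[0.0004,0.001,0.0016,0.0088,-0.0036,0],[0,0,0,0,0,0],[0,0,0,0,0,0],[0,0,0,0,0,0]]'
python3 - <<'E'
from h import *
plan(*barpose(.058,-.0225,.0,.25))
s=cams.capture("scene")
cv2.imwrite("pics/tip.png",cv2.resize(s[140:300,190:370],(720,640))[:600])
E
```

```text
t: 13.27
position: [0.4888, -0.077, 0.1524]
eef_rot: [-2.606, -1.505, 0.238]
wrist_force: [0.4, -0.5, 4.6]
finger_gap: 0.204
grasp_force: 30.0
t: 13.77
position: [0.4908, -0.0773, 0.1492]
eef_rot: [-2.581, -1.491, 0.285]
wrist_force: [4.6, 1.1, 6.9]
finger_gap: 0.206
grasp_force: 30.0
turn total [ 0.0057 -0.0016 -0.0005] rows>= 1 | then shift total [-0.0007 -0.0009  0.0003] rows>= 1 | force [4.5551 1.1261 6.9096] gap 0.205510824222026 t 13.7667
```

View pics/tip.png

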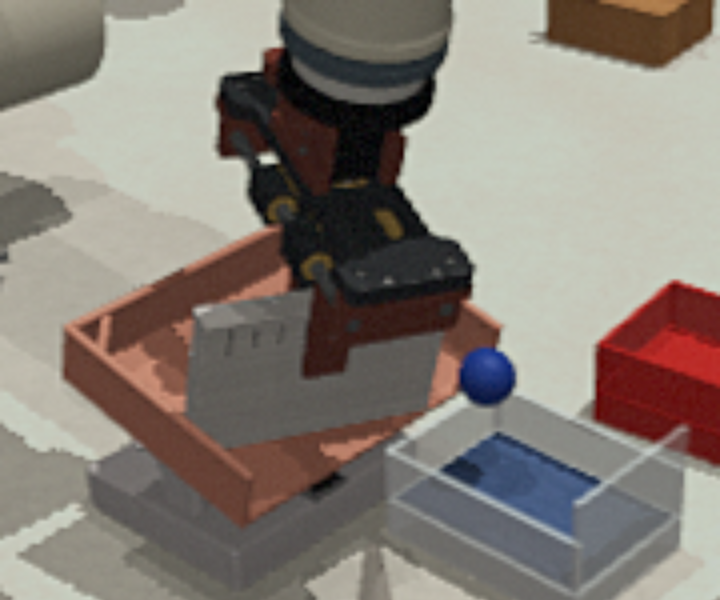

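Working: the blue ball is coming off through the gap above the riser at crop (487,377). Hold the position.

```bash
python3 -m pendant '[[0,0,0.0008,0.004,-0.0016,0],[0,0,0,0,0,0],[0,0,0,0,0,0],[0,0,0,0,0,0],[0,0,0,0,0,0],[0,0,0,0,0,0],[0,0,0,0,0,0],[0,0,0,0,0,0],[0,0,0,0,0,0],[0,0,0,0,0,0],[0,0,0,0,0,0],[0,0,0,0,0,0]]'
python3 -m pendant '[[0,0,0,0,0,0],[0,0,0,0,0,0],[0,0,0,0,0,0],[0,0,0,0,0,0],[0,0,0,0,0,0],[0,0,0,0,0,0],[0,0,0,0,0,0],[0,0,0,0,0,0],[0,0,0,0,0,0],[0,0,0,0,0,0],[0,0,0,0,0,0],[0,0,0,0,0,0]]'
cat > balls.py <<'E'
from h import *
a,b=cams.capture("scene"),cams.capture("top")
for n,i,roi in(("scene",a,(190,170,370,300)),("top",b,(260,225,410,400))):
    for c,lo,hi in(("blue",(108,150,70),(122,255,255)),("green",(55,90,50),(85,255,255)),("pink",(165,35,90),(180,90,255))):
        k,_,st,ce=cv2.connectedComponentsWithStats(mask(i,lo,hi,roi))
        j=1+np.argmax(st[1:,4]) if k>1 else 0
        p=plane(n,ce[j],.042); l=RS.inv().apply(p-HINGE)
        print(n,c,ce[j],"area",st[j,4] if j else 0,"stand xy if on riser floor",l[:2])
c=a[140:300,190:370]
cv2.imwrite("pics/b.png",cv2.resize(c,(720,640))[:600])
E
python3 balls.py
```

```text
t: 14.82
position: [0.4909, -0.0773, 0.1489]
eef_rot: [-2.578, -1.489, 0.291]
wrist_force: [5.0, 1.0, 6.6]
finger_gap: 0.203
grasp_force: 30.0
t: 15.82
position: [0.4909, -0.0773, 0.1489]
eef_rot: [-2.578, -1.489, 0.291]
wrist_force: [4.8, 0.9, 6.6]
finger_gap: 0.205
grasp_force: 30.0
scene blue [315.5 249. ] area 2 stand xy if on riser floor [0.1058 0.0921]
scene green [330.1484 263.0312] area 128 stand xy if on riser floor [0.1675 0.0708]
scene pink [320.7264 254.6604] area 106 stand xy if on riser floor [0.1301 0.0823]
top blue [284.1228 248.2749] area 171 stand xy if on riser floor [0.1957 0.101 ]
top green [298.8539 260.8402] area 219 stand xy if on riser floor [0.1707 0.0725]
top pink [294.9831 278.6949] area 59 stand xy if on riser floor [0.136  0.0799]
```

View pics/b.png

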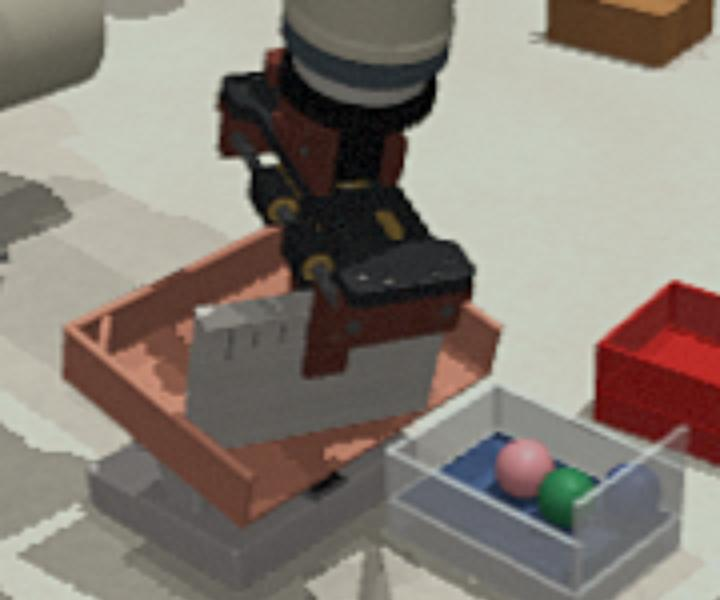

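All three balls lie in the riser: pink (523,468), green (568,497), blue (633,490) behind the far wall, and both views agree. Swing back up and lift out.

```bash
python3 -m pendant '[[-0.0008,-0.0021,-0.0024,-0.0177,0.0072,0],[-0.0008,-0.0021,-0.0024,-0.0177,0.0072,0],[-0.0008,-0.0021,-0.0024,-0.0177,0.0072,0],[-0.0008,-0.0021,-0.0024,-0.0177,0.0072,0],[-0.0008,-0.0021,-0.0024,-0.0177,0.0072,0],[-0.0008,-0.0021,-0.0024,-0.0177,0.0072,0],[-0.0008,-0.0021,-0.0024,-0.0177,0.0072,0],[-0.0008,-0.0021,-0.0024,-0.0177,0.0072,0],[-0.0008,-0.0021,-0.0024,-0.0177,0.0072,0],[-0.0008,-0.0021,-0.0024,-0.0177,0.0072,0],[-0.0008,-0.0021,-0.0024,-0.0177,0.0072,0],[0,0,-0.002,0,0,0]]'
python3 -m pendant '[[0,0,-0.01,0,0,0],[0,0,-0.02,0,0,0],[0,0,-0.02,0,0,0],[0,0,-0.02,0,0,0],[0,0,-0.02,0,0,0],[0,0,-0.02,0,0,0],[0,0,-0.02,0,0,0],[0,0,0,0,0,0]]'
python3 -c "
from h import *
plan(BAR+[0,0,.2],down(np.radians(-7)))"
```

```text
t: 16.92
position: [0.4709, -0.0744, 0.1713]
eef_rot: [2.677, 1.545, 0.095]
wrist_force: [-0.3, 0.4, -4.1]
finger_gap: 0.203
grasp_force: 30.0
t: 17.58
position: [0.4647, -0.0735, 0.2787]
eef_rot: [2.675, 1.545, 0.099]
wrist_force: [0.7, 0.1, -2.7]
finger_gap: 0.203
grasp_force: 30.0
turn total [ 0.0516 -0.0091 -0.2554] rows>= 4 | then shift total [ 0.4451 -0.0858  0.0983] rows>= 9 | force [ 0.6611  0.0582 -2.7358] gap 0.2028776920999368 t 17.5833
```

```bash
python3 -m pendant '[[0,0,0,0.013,-0.0023,-0.064],[0,0,0,0.013,-0.0023,-0.064],[0,0,0,0.013,-0.0023,-0.064],[0,0,0,0.013,-0.0023,-0.064],[0,0,0,0,0,0]]'
python3 -m pendant '[[0.03,-0.006,0,0,0,0],[0.04,-0.008,0,0,0,0],[0.04,-0.008,0,0,0,0],[0.04,-0.008,0,0,0,0],[0.04,-0.008,0,0,0,0],[0.04,-0.008,0,0,0,0],[0.04,-0.008,0,0,0,0],[0.04,-0.008,0,0,0,0],[0.04,-0.008,0.03,0,0,0],[0.04,-0.008,0.03,0,0,0],[0.04,-0.006,0.03,0,0,0],[0.015,-0.002,0.01,0,0,0]]'
python3 -m pendant '[[0,0,0.03,0,0,0],[0,0,0.03,0,0,0],[0,0,0.03,0,0,0],[0,0,0.02,0,0,0],[0,0,0,0,0,0]]'
python3 -c "
from h import *
plan(BAR+[0,0,.0625],down(np.radians(-7)))"
```

```text
t: 18.0
position: [0.4642, -0.0733, 0.2734]
eef_rot: [-2.343, -2.083, 0.008]
wrist_force: [-0.1, 0.1, -2.9]
finger_gap: 0.202
grasp_force: 30.0
t: 19.0
position: [0.4362, 0.2913, 0.1901]
eef_rot: [-2.347, -2.079, 0.014]
wrist_force: [-1.1, 0.4, -4.0]
finger_gap: 0.197
grasp_force: 30.0
t: 19.42
position: [0.4362, 0.287, 0.1027]
eef_rot: [-2.351, -2.077, 0.016]
wrist_force: [-1.1, -0.2, -3.7]
finger_gap: 0.206
grasp_force: 30.0
turn total [-0.0067  0.003  -0.0011] rows>= 1 | then shift total [0.0022 0.0046 0.0503] rows>= 1 | force [-1.1426 -0.2268 -3.7281] gap 0.2064623332413116 t 19.4167
```

```bash
python3 -m pendant '[[0,0,0.012,-0.0067,0.003,0],[0,0,0.012,0,0,0],[0,0,0.012,0,0,0],[0,0,0.008,0,0,0],[0,0,0,0,0,0],[0,0,0,0,0,0]]'
python3 -m pendant '[[0,0,0.003,0,0,0],[0,0,0.003,0,0,0],[0,0,0.003,0,0,0],[0,0,0,0,0,0],[0,0,0,0,0,0]]'
```

```text
t: 19.92
position: [0.4381, 0.2886, 0.0722]
eef_rot: [2.351, 2.082, 0.011]
wrist_force: [0.0, -0.2, -2.5]
finger_gap: 0.204
grasp_force: 30.0
t: 20.33
position: [0.4382, 0.2887, 0.0652]
eef_rot: [2.351, 2.082, 0.012]
wrist_force: [-0.1, 0.5, -4.1]
finger_gap: 0.203
grasp_force: 30.0
```

```bash
python3 -m pendant '[[0,0,0.002,0.003,-0.001,0],[0,0,0.002,0,0,0],[0,0,0.002,0,0,0],[0,0,0,0,0,0],[0,0,0,0,0,0]]'
python3 -m pendant '[[0,0,0.002,0,0,0],[0,0,0.002,0,0,0],[0,0,0,0,0,0],[0,0,0,0,0,0]]'
```

```text
t: 20.75
position: [0.4384, 0.2888, 0.0605]
eef_rot: [-2.351, -2.082, -0.006]
wrist_force: [-0.2, -0.6, -2.4]
finger_gap: 0.202
grasp_force: 30.0
t: 21.08
position: [0.4385, 0.289, 0.0604]
eef_rot: [-2.351, -2.082, -0.008]
wrist_force: [-6.8, -3.0, 13.3]
finger_gap: 0.205
grasp_force: 30.0
```

On the counter. Release and rise.

```bash
python3 -m pendant '[[0,0,-0.003,0,0,0],[0,0,0,0,0,0]]'
python3 -m pendant '[[0,0,0,0,0,0],[0,0,0,0,0,0],[0,0,0,0,0,0],[0,0,0,0,0,0],[0,0,0,0,0,0],[0,0,0,0,0,0],[0,0,0,0,0,0],[0,0,0,0,0,0],[0,0,0,0,0,0],[0,0,0,0,0,0],[0,0,0,0,0,0]]' -1
python3 -m pendant '[[0,0,-0.01,0,0,0],[0,0,-0.03,0,0,0],[0,0,-0.04,0,0,0],[0,0,-0.04,0,0,0],[0,0,-0.04,0,0,0],[0,0,-0.04,0,0,0],[0,0,-0.04,0,0,0],[0,0,0,0,0,0],[0,0,0,0,0,0],[0,0,0,0,0,0]]'
python3 balls.py; python3 -c "
from h import *
cv2.imwrite('pics/end.png',cams.capture('scene')[100:400,100:500])"
```

```text
t: 21.25
position: [0.4387, 0.2891, 0.0604]
eef_rot: [-2.351, -2.082, -0.009]
wrist_force: [-0.0, 0.8, 5.3]
finger_gap: 0.204
grasp_force: 30.0
t: 22.17
position: [0.4383, 0.2888, 0.0597]
eef_rot: [-2.351, -2.082, -0.006]
wrist_force: [-0.3, -1.0, 0.8]
finger_gap: 0.984
grasp_force: 0.0
t: 23.0
position: [0.4378, 0.2881, 0.2514]
eef_rot: [-2.351, -2.082, -0.006]
wrist_force: [-0.2, 0.4, -1.1]
finger_gap: 1.002
grasp_force: 0.0
scene blue [311. 250.] area 1 stand xy if on riser floor [0.1005 0.0821]
scene green [330.2205 262.9606] area 127 stand xy if on riser floor [0.1674 0.0712]
scene pink [320.5377 254.6321] area 106 stand xy if on riser floor [0.1297 0.0821]
top blue [284.     248.1024] area 166 stand xy if on riser floor [0.196  0.1013]
top green [298.8341 260.8571] area 217 stand xy if on riser floor [0.1706 0.0725]
top pink [294.8772 278.6667] area 57 stand xy if on riser floor [0.1361 0.0801]
```

View pics/end.png

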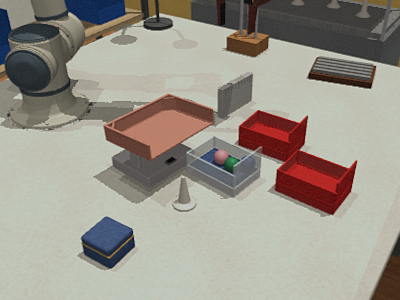

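The bar stands upright and released at (235,95). The dish is back up, the balls are in the riser at (225,158), and the cone (184,193) and box (108,240) are in place.

```bash
python3 -c "
from cell import order
print(order.finish_job())"
```

```text
the job is handed in; nothing more can be done
None
```

I handed the job in at about 23 s: all three balls are in the riser, the dish is back up, the bar stands upright and released on the counter, and the ring cone and box look untouched; no verdict came back.

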